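Unlock a grinding disc held by a left-hand nut

TASK

The disc on the bench grinder is locked by a bar-handled nut with a LEFT-HAND thread, so it loosens clockwise (seen from above). Feel that it is coming loose and wind it up until it meets its stop, without ever straining the sprung spindle lock against either end of the thread; then slide the slotted keeper plate out sideways by its fin from beneath the nut, without forcing it, and set it down flat in the parts tray before letting go of it. Leave the nut wound up and the other things on the bench where they are.

Things in the scene. Friction and masses are not known exactly. Their poses are not given: they have to be found in the camera images.
- nut_bar (a point): Centre of the steel grip bar on top of the nut, on the vertical spindle axis: 52 mm long (own x), 12 mm thick (y), 24 mm high, z up. Below it a 13 mm neck, then a 36 mm hexagon whose top is 26 mm below this point. It is 141.6 mm above the bench at the thread's lower stop and 146.5 mm at the upper one. The keeper's fin stands beside it, its top 16 to 20 mm lower than this point.
- spindle (a joint): Twist of the grinder's spindle (rad) against its sprung lock pin, 0 at rest, positive clockwise from above; 4 N m per rad. Plain winding twists it 0.04 rad; against either end stop it twists on with whatever torque is given to the nut. The pin is overloaded at 0.14 rad (0.56 N m) either way.
- keeper_fin (a point): Centre of the upright fin of the loose steel keeper plate (130 g): 28 mm long (own x), 10 mm thick (y), 30 mm high, 15 mm above the plate's underside. Own x points away from the spindle: the way to slide the plate out, level, 50 mm or more before lifting. The plate lies on a 125 mm disc whose top is 96 mm above the bench; grip the fin's upper part.
- keeper_eye (a point): Point of the keeper plate where the spindle passes, 66 mm from the fin's centre along the plate's -x, 4.5 mm above its underside. The plate round it is 60 by 52 mm, 9.5 mm thick, with a 17 mm slot open toward its own -x and a pocket 4.5 mm deep in its top round the nut's collar.
- keeper_mid (a point): Middle of the whole keeper plate's length (110 mm, own x; 52 mm wide): 41 mm from the fin's centre along the plate's -x, 4.5 mm above its underside.
- tray: Fixed open grey parts tray, outside 200 (own x) by 180 (own y) by 35 mm high, walls and floor 4 mm; origin at the centre of its underside on the bench.
- keeper: The keeper plate itself: origin at the spindle eye, on its underside; x along the fin's direction, z up.
- nut: The nut: origin on the axis, 40 mm below the bar's centre; x along the bar. Clockwise from above winds it UP, 11 mm a turn, with 0.15 N m of drag; it stays where left. Hard stops at both ends, 2.8 rad apart; it starts 0.05 to 1.15 rad above the lower one (not shown), so 1.65 to 2.75 rad remain. Its collar, 26 mm across, sits in the keeper's pocket and at the upper stop clears it by 1 mm.
- coupling: Bystander: brass pipe coupling standing upright, 42 mm across, 44 mm high; origin at its underside.
- can: Bystander: tin can, 66 mm across, 100 mm high; origin at its underside.
- spanner: Bystander: steel spanner lying flat; origin at its underside.
- carton: Bystander: cardboard carton 110 by 80 by 60 mm; origin at its underside.

How it is judged:
On the way, in this order (a step that is already met when the one before it is completed fails the run):
1. the nut is wound up to within 0.3 mm of its upper stop while the keeper plate is still round the spindle (height (world z) of nut_bar above 0.1462 m and horizontal distance between keeper_eye and nut_bar below 0.015 m), for 0.2 s.
2. the keeper plate has been slid out, its eye more than 45 mm from the spindle axis (horizontal distance between keeper_eye and nut_bar above 0.045 m), for 0.1 s.
3. the keeper plate is set down in the tray (its middle less than 18 mm above the bench) while still held (x of keeper_mid in the frame of tray between -0.06 and 0.06 m and y of keeper_mid in the frame of tray between -0.05 and 0.05 m and height (world z) of keeper_mid below 0.018 m and contact force between the fingers and keeper above 1 N), for 0.1 s.
At the end, for the whole second after the job is handed in: The keeper plate lies flat (within 0.12 rad) and at rest on the tray's floor, its middle within 60 mm (tray x) and 50 mm (tray y) of the tray's centre, released; the nut is still within 0.3 mm of its upper stop (x of keeper_mid in the frame of tray between -0.06 and 0.06 m and y of keeper_mid in the frame of tray between -0.05 and 0.05 m and height (world z) of keeper_mid below 0.013 m and angle between keeper_mid's own z axis and vertical below 0.12 rad and linear speed of keeper below 0.01 m/s and contact force between the fingers and keeper below 0.1 N and height (world z) of nut_bar above 0.1462 m); the robot touches nothing.
It fails at once if the spindle lock is overloaded (twist beyond 0.14 rad either way) (value of joint spindle above 0.14 rad or value of joint spindle below -0.14 rad).
It fails at once if the keeper plate is forced against the nut with more than 25 N (contact force between keeper and nut above 25 N).
It fails at once if a bystander (coupling, can, spanner, carton) is moved more than 20 mm (distance of any of coupling, can, spanner, carton from where it was at the start of the episode above 0.02 m).
It also fails if it takes over 70 s, if anything falls off the work surface, if the arm or the gripper's body presses on something with over 40 N, if the wrist force passes 120 N, or if a joint passes its speed limit or range.

ROBOT

A 6-joint arm with a two-finger parallel gripper is mounted at the origin on the work surface. World frame = base frame: x ahead of the robot, y to its left, z up, the work surface at z = 0. Lengths are in m, angles in rad, forces in N, time in s.
With the tool pointing down it reaches from about 0.225 to 0.725 m from the base axis. Payload 3.1 kg.
Tool frame: the origin (TCP) lies on the centre line of the jaws, within the pads' length; the fingertips stand 17 mm ahead of it and the grasp point (between the pads) lies 2 mm behind it; z points along the fingers, y is the direction in which the jaws open and shut (so a half turn about z gives the same grasp; the last joint's range is limited). The gripper opens to 85 mm and grips with 20 to 120 N. Pads are 22 mm wide; open, the fingers measure 114 mm over their backs; the gripper's body (76 mm by 85 mm) begins 54 mm behind the grasp point. The pads swing forward as they close: fully open they stand 13 mm farther back than shut.
Start: joints at [-1.234, 0.048, 0.099, 1.622, 0, 1.443], TCP at [0.235, -0.469, 0.222] pointing down, gripper open.
Joint ranges: [-2.91, 2.91], [-0.99, 1.94], [-1.21, 1.42], [-2.12, 2.29], [-1.49, 1.47], [-3.14, 3.14]. Speed limits (rad/s): [2.79, 2.79, 3.14, 3.14, 3.14, 3.14].

INTERFACE

Orientations are given as a rotation vector (axis times angle).
In Python, from cell import r, optics gives the robot as it stands.
- The arm moves only by the tool play_rows, never from a script. Its argument "rows" is a list of rows, each a list of 5 numbers: the shift along the world's x, y, z in units of 50 mm (1.0 is 50 mm), then the turn about the world's z in units of 6 degrees (1.0 is 6 degrees), then the opening, from -1 (shut) to 1 (fully open). A call has 1 to 20 rows; each row is the pose to reach, as a shift and turn from the pose commanded when the call began; what a row does not reach only later rows make up. A row lasts 1/8 s, in which the tool goes at most 62.5 mm and 10.7 degrees, less where a joint would pass 70% of its speed; a pose out of reach is approached as far as the arm can. A call with a gripper value outside its range is refused whole. The fingers move at their own pace and stop on an object; the grip force is fixed at half the most. Time passes only in rows, so rows that repeat a pose let the fingers close. It gives the time, the measured TCP pose, the force and the opening at its end, in the units of the state.
- r.state(): the state, without advancing time (a new reading comes with each control period).
- optics.get_image(name): name is "side" or "top" or "wrist"; returns a dict with "color" (420x560x3 uint8, blue, green, red), "range_z" (420x560 float32, m along the optical axis (not along the pixel's ray), 0 where there is no reading), "fov_y" (degrees; the focal length in pixels is half the picture's height over the tangent of half this angle, whatever the lens; pixels are square), "cx", "cy" (the principal point, pixels), "cam_to_world" (4x4, takes a point from camera to world coordinates); the wrist camera has in their place "mount" (4x4, takes a point from camera to tool coordinates, whose origin is the TCP and whose axes are the flange's). Camera axes: x right, y down, z forward; pixel columns grow to the right and rows downward; lengths in m; the calibration is good to about 2 mm. A picture is of the moment at which its call begins: read the wrist's pose just before it.
- r.close_job(): hands the job in, once; it reports no verdict.
The state is a dict: "time_s": time; "joints": joint angles; "qvel": joint speeds; "effort": joint torques, N m; "eef_pos": TCP position; "eef_rot": TCP orientation; "contact_force": force on the tool from outside, world axes, zero at the start; "moment": the same for the moment, N m; "finger_gap": finger opening in m.
Only numpy, scipy, OpenCV 4.12 (cv2) and the standard library are available. Lean on these libraries where they do the work, as an engineer would, in place of code of your own. Each camera call takes 0.05 s, during which the arm holds its last target. There are 200 camera calls.

## Working session

There is one attempt and no reset: what is moved stays moved. The work goes in short steps, Python scripts to look and compute and a tool call to move; the robot and the scene stay as the last step left them, time stands still between calls to the robot, and variables do not carry over. Pictures are saved under pics/ and viewed, about 8 in all and at most 12, crops included, and the job is handed in when it is done.

Besides the shell and the picture viewer there is one more tool, called after "Request:" as name(argument=value, ...) on one line, values as JSON. play_rows: Moves the arm, as the interface text tells. Its arguments: {"type":"object","properties":{"rows":{"type":"array","items":{"type":"array","items":{"type":"number"}}}},"required":["rows"]}

```bash
mkdir -p pics; cat > h.py <<'E'
import numpy as np, cv2
from cell import r, optics
def grab(n):
    d=optics.get_image(n); return d
def pts(d):
    c=d["color"]; h,w=c.shape[:2]; f=h/2/np.tan(np.radians(d["fov_y"])/2)
    v,u=np.mgrid[:h,:w]; z=d["range_z"]
    P=np.stack([(u-d["cx"])*z/f,(v-d["cy"])*z/f,z],-1)
    T=d["cam_to_world"]; return P@T[:3,:3].T+T[:3,3]
E
python3 - <<'E'
from h import *
for n in("top","side"):
    d=grab(n); cv2.imwrite(f"pics/{n}0.png",d["color"]); np.savez(f"{n}0.npz",**d)
    print(n,d["fov_y"],d["cx"],d["cy"],d["cam_to_world"].round(3).tolist())
print(r.state())
E
```

```text
top 51.1732792393412 280.33887916438084 198.3758394179884 [[-0.028, -0.991, 0.127, 0.384], [-0.999, 0.03, 0.015, -0.081], [-0.018, -0.127, -0.992, 1.283], [0.0, 0.0, 0.0, 1.0]]
side 46.89279475541476 275.04588861730144 205.79718328622292 [[0.743, -0.31, 0.593, -0.198], [-0.669, -0.374, 0.643, -0.872], [0.022, -0.874, -0.485, 0.71], [0.0, 0.0, 0.0, 1.0]]
{'time_s': 0.1, 'joints': array([-1.23380402e+00,  4.87053499e-02,  9.77244270e-02,  1.62202727e+00,
        4.64562430e-05,  1.44297097e+00]), 'qvel': array([-9.18433511e-04, -2.89318081e-03,  3.90931278e-03,  4.53311798e-05,
        8.48687917e-04,  2.43402652e-03]), 'effort': array([ 1.61555956e-03, -3.39852262e+01,  3.20936072e+01,  1.58772280e-02,
       -1.56684960e-04,  5.56174243e-06]), 'eef_pos': array([ 0.23512964, -0.46874125,  0.22110427]), 'eef_rot': array([-3.05498373e+00, -7.23070861e-01,  2.89924602e-04]), 'contact_force': array([0.53965953, 0.28817344, 0.40674692]), 'moment': array([ 0.01276464, -0.02072995, -0.04077469]), 'finger_gap': 0.08524746781326803}
```

View pics/top0.png

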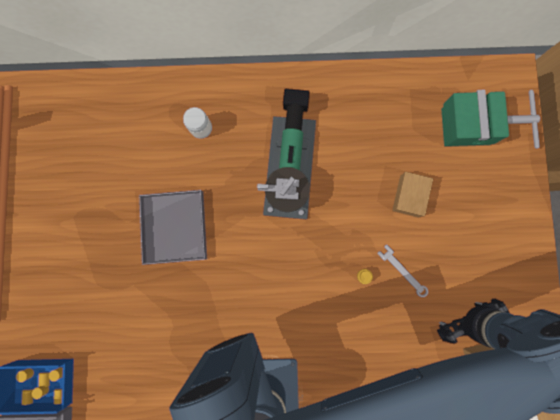

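View pics/side0.png

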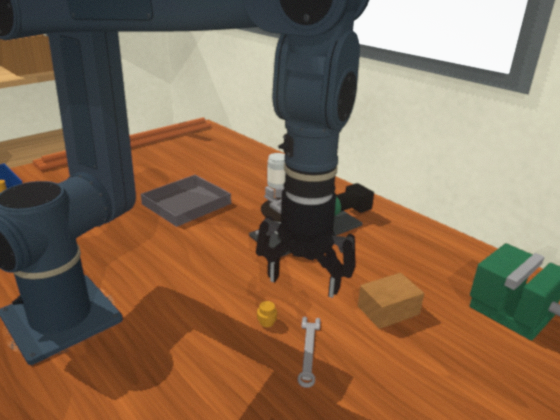

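The top view shows the nut and keeper at about (288,188), with the fin pointing left at (263,187). The tray is at (173,227), the can at (198,122), and the carton, spanner and coupling are to the right. Next I measure these.

```bash
python3 - <<'E'
from h import *
d=dict(np.load("top0.npz")); P=pts(d)
c=d["color"]
m=(P[...,2]>0.127)&(P[...,2]<0.16)
sub=np.zeros_like(m); sub[165:220,240:320]=1
def rep(n,m):
    q=P[m]; print(n,len(q),q.mean(0).round(4), cv2.minAreaRect((q[:,:2]*1000).astype(np.float32)))
rep("bar",(P[...,2]>.134)&(P[...,2]<.165)&sub.astype(bool))
s2=sub.copy(); s2[:,275:]=0
rep("fin",(P[...,2]>.11)&(P[...,2]<.135)&s2.astype(bool))
t=np.zeros_like(m); t[180:275,130:215]=1
rep("trayrim",(P[...,2]>.025)&(P[...,2]<.05)&t.astype(bool))
np.set_printoptions(linewidth=250)
print((P[178:202:2,254:312:2,2]*1000).astype(int))
cv2.imwrite("pics/c0.png",cv2.resize(c[160:225,235:325],None,fx=8,fy=8,interpolation=cv2.INTER_CUBIC))
E
```

```text
bar 105 [ 0.5606 -0.0817  0.1528] ((555.4572143554688, -58.74331283569336), (39.61345291137695, 93.9222412109375), 13.896492958068848)
fin 47 [ 0.5668 -0.0159  0.1246] ((567.6211547851562, -16.124980926513672), (27.244998931884766, 10.881184577941895), 85.30760192871094)
trayrim 495 [0.4757 0.2543 0.0334] ((472.1084899902344, 250.95892333984375), (199.78848266601562, 182.0311279296875), 2.9632885456085205)
[[   0   -3    0    2    0   -1    0   95   93   98   97   95   95   94   98   94   93   94  153  156   97   96   96   96   94   99   97   11   13]
 [  -3    0    0   -3    2    3    3   98   96   93   92   89  105  101  106  103  106  104  154  153  153  110  103   94   95   97   97   11    9]
 [  -3   -2   -1    3   -4    1   93   94   97   94   94   98  106  105  103  102  115  155  154  155  104  106  109   96   98   96  102   97    6]
 [  -6   -3  125  126  128    1   97   97   98  100   97   98  107  110  101  116  154  155  157  107  103  109  107   94   96   97   99   94   12]
 [   1   -1  129  124  120  124  127  102  101   98  101  109  106  104  115  153  155  158  135  
[... 386 characters left out ...]
3   95   98   95  104  108  153  154  153  117  118  111  104  104   96   96   98   93   97   95   95   -1]
 [  -5    0    1   -1    0    0   96   96   92   97   97  104  106  105  151  144  108  102   99  104  106  105   98   95   95   94   94   93   -2]
 [  -2   -3    0    1    0   -2   96   95   95   98   98  105  102  110  105  104  104  108  105  104  106  106   97   96   99   92   95   92    0]
 [   0    0    1   -2    0    0   11   95   97  100   98   94   98   96   94 1282  106  100  107  104  107  105   95   94   95   96   98   10    1]
 [   0    3   -4    0   -2    3   14   93   98 1282   96  102   98   94  100   98   95   95   95   98   96  100   98   97   93   97   93   12    2]]
```

View pics/c0.png

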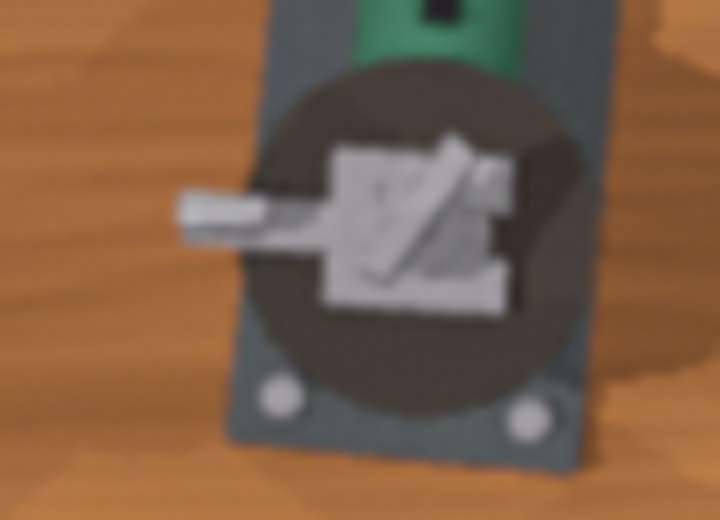

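The bar top reads 0.153 m at about (0.56, -0.082), angled about -27°. The fin is 66 mm toward +y at (0.567, -0.016) and the tray centre is about (0.472, 0.251). All of this agrees with the given sizes. Next I move above the nut with the jaws across the bar for a closer look.

Request:
play_rows(rows=[[0.5,0.6,0.6,1.7,1],[1,1.2,1.2,3.4,1],[1.6,1.8,1.2,5.1,1],[2.2,2.5,1.2,6.8,1],[2.8,3.2,1.2,8.5,1],[3.4,3.9,1.2,10.2,1],[4,4.6,1.2,11.9,1],[4.6,5.3,1.2,13.6,1],[5.2,6,1.2,15.3,1],[5.7,6.7,1.2,17,1],[6.2,7.3,1.2,18.7,1],[6.5,7.74,1.2,20.4,1],[6.5,7.74,1.2,21,1],[6.5,7.74,1.2,21,1],[6.5,7.74,1.2,21,1],[6.5,7.74,1.2,21,1]])

```text
time_s: 2.1
eef_pos: [0.5601, -0.0827, 0.2822]
eef_rot: [-0.745, -3.052, 0.0]
contact_force: [-0.0, 0.1, 0.6]
finger_gap: 0.0855
```

```bash
cat >> h.py <<'E'
from scipy.spatial.transform import Rotation as R
def wrist():
    s=r.state(); d=optics.get_image("wrist")
    T=np.eye(4); T[:3,:3]=R.from_rotvec(s["eef_rot"]).as_matrix(); T[:3,3]=s["eef_pos"]
    d["cam_to_world"]=T@d["mount"]; return s,d
def yaw(s):
    m=R.from_rotvec(s["eef_rot"]).as_matrix(); return np.degrees(np.arctan2(m[1,1],m[0,1]))
def rect(n,P,m):
    q=P[m]; a=cv2.minAreaRect((q[:,:2]*1000).astype(np.float32))
    b=cv2.boxPoints(a); e=[b[1]-b[0],b[2]-b[1]]; e=max(e,key=np.linalg.norm)
    print(n,len(q),"mean",q.mean(0).round(4),"medz",np.median(q[:,2]).round(4),"rect",np.round(a[0],1),np.round(a[1],1),"long axis deg",np.degrees(np.arctan2(e[1],e[0])).round(1))
E
python3 - <<'E'
from h import *
s,d=wrist(); P=pts(d); np.savez("w0.npz",**d); cv2.imwrite("pics/w0.png",d["color"])
print(s["eef_pos"],yaw(s),s["joints"].round(3),s["moment"],s["contact_force"])
Z=P[...,2]; near=np.hypot(P[...,0]-.56,P[...,1]+.082)<.04; ok=d["range_z"]>0
rect("bar",P,ok&near&(Z>.145)&(Z<.165))
near=np.hypot(P[...,0]-.567,P[...,1]+.016)<.03
rect("fin",P,ok&near&(Z>.119)&(Z<.135))
for x in (.62,.66,.7,.75): print(x,Z[ok&(abs(P[...,0]-x)<.01)&(abs(P[...,1]+.08)<.05)].max(initial=0))
near=np.hypot(P[...,0]-.56,P[...,1]+.082)<.055
print("disc",np.median(Z[ok&near&(Z<.1)&(Z>.09)]))
E
```

```text
[ 0.56010082 -0.08269031  0.28216679] 62.55997809922074 [-0.265  0.184  0.368  1.755 -0.     0.214] [ 0.00727417 -0.03628357 -0.03534921] [-0.03738928  0.06188126  0.60293784]
bar 798 mean [ 0.563  -0.0807  0.154 ] medz 0.1542 rect [564.3 -81.4] [12. 52.] long axis deg -37.5
fin 354 mean [ 0.5695 -0.016   0.1254] medz 0.1257 rect [570.2 -15.8] [27.9 10.3] long axis deg 84.8
0.62 0.09834695312126651
0.66 0.09090022310928852
0.7 0.08629437983232346
0.75 0.08140308642858168
disc 0.09587342937616714
```

View pics/w0.png

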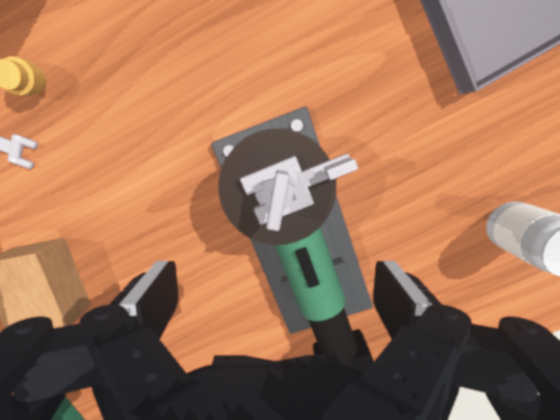

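The bar is measured at (0.5643, -0.0814), long axis -37.5°, 12×52 mm and top at 0.154. The fin line points back to the same axis. I descend and grip.

Request:
play_rows(rows=[[0.084,0.026,-0.5,-1,1],[0.084,0.026,-1,-1.7,1],[0.084,0.026,-1.5,-1.7,1],[0.084,0.026,-2,-1.7,1],[0.084,0.026,-2.4,-1.7,1],[0.084,0.026,-2.76,-1.7,1],[0.084,0.026,-2.76,-1.7,1],[0.084,0.026,-2.76,-1.7,-0.2],[0.084,0.026,-2.76,-1.7,-0.4],[0.084,0.026,-2.76,-1.7,-0.6],[0.084,0.026,-2.76,-1.7,-0.8],[0.084,0.026,-2.76,-1.7,-1],[0.084,0.026,-2.76,-1.7,-1],[0.084,0.026,-2.76,-1.7,-1],[0.084,0.026,-2.76,-1.7,-1]])

```text
time_s: 4.03
eef_pos: [0.565, -0.0814, 0.1453]
eef_rot: [1.011, 2.972, -0.001]
contact_force: [-2.5, -1.5, 6.3]
finger_gap: 0.0001
```

```bash
cat > st.py <<'E'
from h import *
s=r.state(); print(s["time_s"],s["eef_pos"].round(4),"jaw",yaw(s).round(2),"q6",s["joints"][5].round(3),"M",s["moment"].round(3),"F",s["contact_force"].round(2),"tau6",s["effort"][5].round(3),s["finger_gap"].round(4))
E
python3 st.py
```

```text
Traceback (most recent call last):
  File "st.py", line 2, in <module>
    s=r.state(); print(s["time_s"],s["eef_pos"].round(4),"jaw",yaw(s).round(2),"q6",s["joints"][5].round(3),"M",s["moment"].round(3),"F",s["contact_force"].round(2),"tau6",s["effort"][5].round(3),s["finger_gap"].round(4))
                                                                                                                                                                                                    ^^^^^^^^^^^^^^^^^^^^^
AttributeError: 'float' object has no attribute 'round'
```

```bash
sed -i 's/s\["finger_gap"\].round(4)/round(s["finger_gap"],4)/' st.py; python3 st.py; python3 - <<'E'
from h import *
s,d=wrist(); P=pts(d); Z=P[...,2]; np.savez("w1.npz",**d)
e=grab("side")["color"]
a=cv2.resize(e[140:270,200:370],(560,420))
cv2.imwrite("pics/w1.png",cv2.resize(np.hstack([d["color"],a]),(800,300)))
E
```

```text
4.025 [ 0.565  -0.0814  0.1453] jaw 52.43 q6 0.396 M [-0.351  0.259 -0.03 ] F [-2.46 -1.51  6.34] tau6 -0.001 0.0001
```

View pics/w1.png

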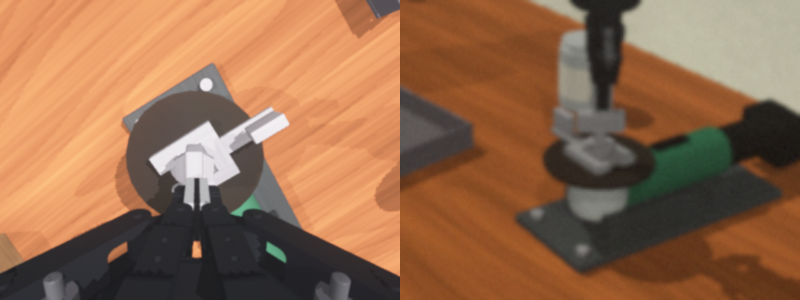

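The wrist view shows the pads near (198,190) seemingly closed, with the bar end at (200,165). I check the geometry by depth.

```bash
python3 - <<'E'
from h import *
d=dict(np.load("w1.npz")); c=d["color"]
s=r.state(); T=np.eye(4);T[:3,:3]=R.from_rotvec(s["eef_rot"]).as_matrix();T[:3,3]=s["eef_pos"]
Pt=pts({**d,"cam_to_world":T@d["mount"]})
np.set_printoptions(linewidth=250)
print("mount",d["mount"].round(3).tolist())
print((Pt[200:320:6,240:320:5,2]*1000).astype(int))
cv2.imwrite("pics/w1c.png",cv2.resize(c[190:330,190:370],None,fx=4,fy=4,interpolation=cv2.INTER_CUBIC))
E
```

```text
mount [[0.001, -0.964, -0.264, 0.067], [1.0, 0.0, 0.001, 0.001], [-0.0, -0.264, 0.964, -0.152], [0.0, 0.0, 0.0, 1.0]]
[[ 96 105 104 104 105 105 105 106 100 105 105 104 105 104 106 101]
 [105 106 104 104 103 142 142 141 141 105 105 105 105 104 106 101]
 [105 105 105 105 150 151 152 152 153 110 104 106 104 103 104 106]
 [103 103 109 116 152 154 154 154 154 115 114 110 106 104 104 104]
 [104 103 116 116 152 154 154 153 154 117 116 114 104 105 106 104]
 [104 106 116 116 153 153 154 155 153 115 116 115 101 105 104 105]
 [105  95 115 116 153 153 154 153 154 116 116 115 100 105 105 104]
 [ 96  96 114 116 153 154 153 154 154 116 116 117 105 105 105 104]
 [ 95  96 117 115 153 154 154 154 154 115 117 115 106 105 105 105]
 [ 95  95  96 115 153 164 164 164 165 164 164 105 105 105 104  95]
 [ 96  99 161 161 171 170 170 170 170 169 171 161 162  97  96  96]
 [ 96 167 167 168 177 176 176 176 176 176 176 168 168 168  94  96]
 [ 95 173 173 174 181 181 181 181 181 182 182 173 173 172  94  96]
 [ 96 177 178 178 185 186 187 187 187 187 187 178 179 179 178  96]
 [184 184 193 193 191 191 192 192 190 191 190 193 193 193 183  96]
 [197 201 200 200 197 197 190 191 191 196 197 200 199 200 198 197]
 [202 200 201 201 202 202 192 191 191 202 201 201 201 201 201 201]
 [205 204 205 204 205 204 195 190 192 206 204 205 205 206 206 205]
 [208 207 208 208 208 208 200 191 193 209 209 209 208 209 209 209]
 [212 212 212 212 211 211 199 191 193 209 211 212 212 212 211 211]]
```

View pics/w1c.png

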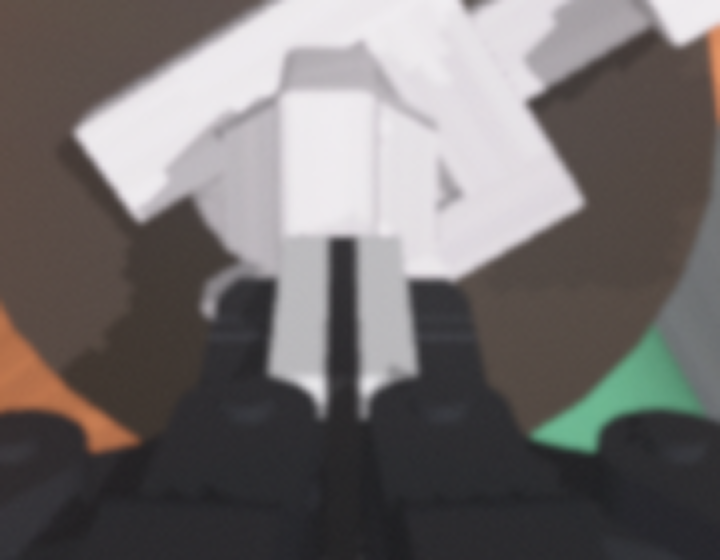

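```bash
python3 - <<'E'
from h import *
d=dict(np.load("w1.npz")); print(d["fov_y"],d["cx"],d["cy"])
Pt=pts({**d,"cam_to_world":d["mount"]})*1000
np.set_printoptions(linewidth=200,suppress=True)
for v in range(200,300,4): print(v,Pt[v,266].round(0),Pt[v,276].round(0),Pt[v,284].round(0))
w=dict(np.load("w0.npz")); Pw=pts({**w,"cam_to_world":w["mount"]})*1000
for v in range(255,330,8): print(v,Pw[v,150].round(0),Pw[v,165].round(0),Pw[v,385].round(0),Pw[v,400].round(0))
E
```

```text
65.23983469340092 275.2027825750028 210.27773323872265
200 [21. -5. 39.] [21.  1. 40.] [21.  6. 39.]
204 [27. -4.  7.] [27.  1.  7.] [18.  6. 39.]
208 [26. -3. -0.] [27.  1. -1.] [14.  6. 45.]
212 [26. -3. -7.] [26.  1. -6.] [25.  5. -3.]
216 [25. -3. -9.] [25.  1. -8.] [25.  5. -8.]
220 [23. -3. -8.] [23.  1. -9.] [23.  5. -9.]
224 [21. -3. -9.] [ 22.   1. -10.] [21.  5. -8.]
228 [ 20.  -3. -11.] [19.  1. -8.] [19.  5. -8.]
232 [17. -3. -8.] [ 18.   1. -10.] [17.  5. -8.]
236 [ 16.  -3. -10.] [15.  1. -9.] [15.  5. -8.]
240 [13. -3. -9.] [13.  1. -9.] [13.  5. -7.]
244 [ 12.  -3. -10.] [ 12.   1. -10.] [11.  5. -8.]
248 [ 9. -3. -9.] [ 9.  1. -9.] [ 9.  5. -8.]
252 [ 11.  -3. -17.] [ 11.   1. -18.] [ 11.   5. -17.]
256 [ 11.  -3. -22.] [ 11.   1. -22.] [ 11.   5. -21.]
260 [ 11.  -3. -25.] [ 11.   1. -26.] [ 11.   5. -25.]
264 [ 11.  -3. -30.] [ 11.   1. -29.] [ 11.   4. -29.]
268 [ 11.  -3. -33.] [ 11.   1. -34.] [ 11.   4. -33.]
272 [ 11.  -3. -36.] [ 11.   1. -37.] [ 10.   4. -36.]
276 [ 11.  -3. -40.] [ 11.   1. -40.] [ 11.   4. -40.]
280 [ 11.  -2. -43.] [ 11.   1. -43.] [ 11. 
[... 268 characters left out ...]
 282.] [-118.  157.  282.] [-119.  179.  283.]
263 [-131. -178.  282.] [ 11. -44. -28.] [ 11.  45. -29.] [-131.  180.  283.]
271 [ 10. -48. -35.] [ 11. -41. -36.] [ 10.  44. -34.] [ 11.  49. -36.]
279 [ 11. -44. -44.] [  8. -42. -36.] [  7.  44. -34.] [ 11.  46. -43.]
287 [ 11. -43. -48.] [  4. -42. -37.] [  3.  44. -35.] [ 11.  44. -49.]
295 [  9. -42. -52.] [  2. -42. -38.] [  1.  44. -37.] [  9.  43. -51.]
303 [  7. -42. -52.] [ -2. -42. -38.] [ -2.  44. -37.] [  6.  44. -51.]
311 [  4. -42. -53.] [ -4. -42. -40.] [ -5.  44. -39.] [  3.  44. -52.]
319 [  1. -42. -53.] [ -7. -42. -41.] [ -8.  44. -39.] [  1.  44. -53.]
327 [ -0. -41. -56.] [-10. -42. -41.] [-12.  44. -39.] [ -1.  44. -54.]
```

In the tool frame the real fingertips are about 10–13 mm behind the reported TCP, not 17 mm ahead of it. The pads shut resting lightly on the bar's top (6 N). I rise, open and descend about 26 mm deeper.

Request:
play_rows(rows=[[0,0,0.2,0,0.2],[0,0,0.3,0,1],[0,0,0.3,0,1],[0,0,0.3,0,1],[0,0,0.3,0,1],[0,0,0,0,1],[0,0,-0.3,0,1],[0,0,-0.52,0,1],[0,0,-0.52,0,1]])

```text
time_s: 5.25
eef_pos: [0.5631, -0.0806, 0.116]
eef_rot: [-1.01, -2.971, 0.0]
contact_force: [0.2, 0.5, 0.1]
finger_gap: 0.0856
```

```bash
python3 st.py
```

```text
5.25 [ 0.5631 -0.0806  0.116 ] jaw 52.43 q6 0.396 M [0.033 0.019 0.054] F [0.2  0.45 0.14] tau6 0.0 0.0856
```

Request:
play_rows(rows=[[0,0,0,0,0],[0,0,0,0,-0.3],[0,0,0,0,-0.6],[0,0,0,0,-0.8],[0,0,0,0,-1],[0,0,0,0,-1],[0,0,0,0,-1]])

```text
time_s: 6.12
eef_pos: [0.564, -0.0822, 0.1188]
eef_rot: [1.013, 2.974, -0.004]
contact_force: [-4.1, -4.1, 2.9]
finger_gap: 0.0108
```

```bash
python3 st.py
```

```text
6.125 [ 0.564  -0.0822  0.1188] jaw 52.39 q6 0.396 M [-0.804  0.831  0.   ] F [-4.14 -4.07  2.88] tau6 0.008 0.0108
```

The bar is gripped (gap about 11 mm, twist moment about 0). I wind clockwise 30° first, raising with the thread, and feel the moment.

Request:
play_rows(rows=[[-0.012,-0.014,0.002,-0.5,-1],[-0.012,-0.014,0.004,-1,-1],[-0.012,-0.014,0.007,-2,-1],[-0.012,-0.014,0.011,-3,-1],[-0.012,-0.014,0.015,-4,-1],[-0.012,-0.014,0.018,-5,-1],[-0.012,-0.014,0.018,-5,-1]])

```text
time_s: 7.0
eef_pos: [0.5639, -0.0824, 0.1196]
eef_rot: [1.745, 2.611, -0.002]
contact_force: [-3.0, -2.9, 2.6]
finger_gap: 0.0109
```

```bash
python3 st.py
```

```text
7.0 [ 0.5639 -0.0824  0.1196] jaw 22.5 q6 0.916 M [-0.801  0.596  0.129] F [-3.03 -2.87  2.59] tau6 0.293 0.0109
```

Drag is 0.13 N m against the expected 0.15, so the nut is turning. At least 94° was free at the start, so I continue to about 84°.

Request:
play_rows(rows=[[0,0,0.004,-1,-1],[0,0,0.007,-2,-1],[0,0,0.011,-3,-1],[0,0,0.015,-4,-1],[0,0,0.018,-5,-1],[0,0,0.022,-6,-1],[0,0,0.026,-7,-1],[0,0,0.029,-8,-1],[0,0,0.033,-9,-1],[0,0,0.033,-9,-1]])

```text
time_s: 8.25
eef_pos: [0.5636, -0.0825, 0.1212]
eef_rot: [2.74, 1.534, -0.002]
contact_force: [-3.7, -3.8, 4.7]
finger_gap: 0.0112
```

```bash
python3 st.py
```

```text
8.25 [ 0.5636 -0.0825  0.1212] jaw -31.5 q6 1.859 M [-0.92   0.764  0.144] F [-3.66 -3.85  4.74] tau6 0.252 0.0112
```

Request:
play_rows(rows=[[0,0,0.002,-0.4,-1],[0,0,0.003,-0.8,-1],[0,0,0.003,-0.8,-1]])

```text
time_s: 8.62
eef_pos: [0.5636, -0.0826, 0.1214]
eef_rot: [2.801, 1.419, -0.002]
contact_force: [-3.5, -3.5, 4.4]
finger_gap: 0.0111
```

```bash
python3 st.py
```

```text
8.625 [ 0.5636 -0.0826  0.1214] jaw -36.28 q6 1.942 M [-0.951  0.795  0.199] F [-3.5  -3.54  4.37] tau6 0.197 0.0111
```

Turned about 89° so far. Initial heights measured relative to the disc (96 mm) and fin top (126 mm) put the stop at roughly 134° ± 10°. I continue in small steps and feel after each.

Request:
play_rows(rows=[[0,0,0.002,-0.4,-1],[0,0,0.003,-0.8,-1],[0,0,0.003,-0.8,-1]])

```text
time_s: 9.0
eef_pos: [0.5636, -0.0826, 0.1215]
eef_rot: [2.858, 1.3, -0.002]
contact_force: [-3.8, -4.0, 4.2]
finger_gap: 0.0111
```

```bash
python3 st.py
```

```text
9.0 [ 0.5636 -0.0826  0.1215] jaw -41.08 q6 2.026 M [-0.903  0.745  0.168] F [-3.83 -4.    4.24] tau6 0.197 0.0111
```

Request:
play_rows(rows=[[0,0,0.002,-0.4,-1],[0,0,0.003,-0.8,-1],[0,0,0.003,-0.8,-1]])

```text
time_s: 9.38
eef_pos: [0.5636, -0.0826, 0.1217]
eef_rot: [2.91, 1.179, -0.002]
contact_force: [-3.9, -4.0, 4.2]
finger_gap: 0.0108
```

```bash
python3 st.py
```

```text
9.375 [ 0.5636 -0.0826  0.1217] jaw -45.88 q6 2.11 M [-0.896  0.829  0.124] F [-3.86 -3.98  4.15] tau6 0.197 0.0108
```

The tau6 reading is a clean drag signal, steady at 0.197.

Request:
play_rows(rows=[[0,0,0.002,-0.4,-1],[0,0,0.003,-0.8,-1],[0,0,0.003,-0.8,-1]])

```text
time_s: 9.75
eef_pos: [0.5635, -0.0825, 0.1218]
eef_rot: [2.957, 1.057, -0.002]
contact_force: [-3.6, -4.5, 4.3]
finger_gap: 0.011
```

```bash
python3 st.py
```

```text
9.75 [ 0.5635 -0.0825  0.1218] jaw -50.68 q6 2.193 M [-0.95   0.877  0.212] F [-3.64 -4.5   4.3 ] tau6 0.197 0.011
```

Request:
play_rows(rows=[[0,0,0.002,-0.4,-1],[0,0,0.003,-0.8,-1],[0,0,0.003,-0.8,-1]])

```text
time_s: 10.12
eef_pos: [0.5635, -0.0825, 0.122]
eef_rot: [2.999, 0.932, -0.002]
contact_force: [-3.9, -3.4, 4.2]
finger_gap: 0.0109
```

```bash
python3 st.py
```

```text
10.125 [ 0.5635 -0.0825  0.122 ] jaw -55.48 q6 2.277 M [-0.954  0.795  0.164] F [-3.93 -3.37  4.19] tau6 0.197 0.0109
```

Request:
play_rows(rows=[[0,0,0.001,-0.35,-1],[0,0,0.003,-0.7,-1],[0,0,0.003,-0.7,-1]])

```text
time_s: 10.5
eef_pos: [0.5635, -0.0825, 0.1221]
eef_rot: [3.031, 0.821, -0.002]
contact_force: [-3.4, -3.7, 4.8]
finger_gap: 0.0109
```

```bash
python3 st.py
```

```text
10.5 [ 0.5635 -0.0825  0.1221] jaw -59.68 q6 2.35 M [-0.964  0.767  0.105] F [-3.43 -3.72  4.76] tau6 0.192 0.0109
```

Request:
play_rows(rows=[[0,0,0.001,-0.35,-1],[0,0,0.003,-0.7,-1],[0,0,0.003,-0.7,-1]])

```text
time_s: 10.88
eef_pos: [0.5634, -0.0825, 0.1222]
eef_rot: [3.059, 0.71, -0.002]
contact_force: [-4.0, -3.5, 4.4]
finger_gap: 0.0113
```

```bash
python3 st.py
```

```text
10.875 [ 0.5634 -0.0825  0.1222] jaw -63.88 q6 2.424 M [-0.867  0.852  0.1  ] F [-3.98 -3.46  4.35] tau6 0.192 0.0113
```

Request:
play_rows(rows=[[0,0,0.001,-0.35,-1],[0,0,0.003,-0.7,-1],[0,0,0.003,-0.7,-1]])

```text
time_s: 11.25
eef_pos: [0.5634, -0.0825, 0.1223]
eef_rot: [3.083, 0.597, -0.002]
contact_force: [-2.0, -3.8, 4.4]
finger_gap: 0.0106
```

```bash
python3 st.py
```

```text
11.25 [ 0.5634 -0.0825  0.1223] jaw -68.08 q6 2.497 M [-0.921  0.875  0.146] F [-2.04 -3.77  4.38] tau6 0.192 0.0106
```

Turned 120.5°. I go to 0.6-unit (3.6°) steps.

Request:
play_rows(rows=[[0,0,0.001,-0.3,-1],[0,0,0.002,-0.6,-1],[0,0,0.002,-0.6,-1]])

```text
time_s: 11.62
eef_pos: [0.5634, -0.0825, 0.1224]
eef_rot: [3.1, 0.5, -0.002]
contact_force: [-3.4, -3.7, 5.0]
finger_gap: 0.0108
```

```bash
python3 st.py
```

```text
11.625 [ 0.5634 -0.0825  0.1224] jaw -71.67 q6 2.56 M [-0.947  0.868  0.155] F [-3.37 -3.7   5.04] tau6 0.187 0.0108
```

Request:
play_rows(rows=[[0,0,0.001,-0.3,-1],[0,0,0.002,-0.6,-1],[0,0,0.002,-0.6,-1]])

```text
time_s: 12.0
eef_pos: [0.5634, -0.0825, 0.1226]
eef_rot: [3.114, 0.402, -0.002]
contact_force: [-3.4, -3.3, 3.7]
finger_gap: 0.0107
```

```bash
python3 st.py
```

```text
12.0 [ 0.5634 -0.0825  0.1226] jaw -75.27 q6 2.623 M [-0.919  0.827  0.117] F [-3.39 -3.31  3.65] tau6 0.187 0.0107
```

Request:
play_rows(rows=[[0,0,0.001,-0.3,-1],[0,0,0.002,-0.6,-1],[0,0,0.002,-0.6,-1]])

```text
time_s: 12.38
eef_pos: [0.5634, -0.0825, 0.1227]
eef_rot: [3.125, 0.305, -0.002]
contact_force: [-4.1, -4.4, 5.2]
finger_gap: 0.0108
```

```bash
python3 st.py
```

```text
12.375 [ 0.5634 -0.0825  0.1227] jaw -78.87 q6 2.685 M [-0.919  0.875  0.117] F [-4.08 -4.39  5.24] tau6 0.187 0.0108
```

Request:
play_rows(rows=[[0,0,0.001,-0.3,-1],[0,0,0.002,-0.6,-1],[0,0,0.002,-0.6,-1]])

```text
time_s: 12.75
eef_pos: [0.5633, -0.0824, 0.1227]
eef_rot: [3.133, 0.207, -0.002]
contact_force: [-3.6, -3.7, 4.7]
finger_gap: 0.0108
```

```bash
python3 st.py
```

```text
12.75 [ 0.5633 -0.0824  0.1227] jaw -82.45 q6 2.748 M [-0.945  0.89   0.285] F [-3.64 -3.73  4.7 ] tau6 0.322 0.0108
```

The stop is felt: tau6 jumped from 0.187 to 0.322 and Mz to 0.285, with spindle twist about 0.07 rad, at about 133–135° as predicted from height. I back off the stored twist 3.6°, release partly, rise, turn the jaws across the fin and look.

Request:
play_rows(rows=[[0,0,0,0.3,-1],[0,0,0,0.55,-1],[0,0,0,0.55,-1]])

```text
time_s: 13.12
eef_pos: [0.5634, -0.0825, 0.1227]
eef_rot: [3.126, 0.296, -0.002]
contact_force: [-3.8, -3.7, 3.9]
finger_gap: 0.011
```

```bash
python3 st.py
```

```text
13.125 [ 0.5634 -0.0825  0.1227] jaw -79.17 q6 2.691 M [-0.918  0.804  0.144] F [-3.84 -3.66  3.91] tau6 0.054 0.011
```

Request:
play_rows(rows=[[0,0,0,0,-0.6],[0,0,0,0,-0.3],[0,0,0,0,-0.3],[0,0,0.3,0,-0.3],[0,0,0.8,0,-0.3],[0,0.2,1.6,1.7,0],[0,0.5,2.4,3.4,0.5],[0,0.8,2.8,5.1,1],[0.1,1.1,2.8,6.8,1],[0.13,1.33,2.8,8.5,1],[0.13,1.33,2.8,10.2,1],[0.13,1.33,2.8,11.9,1],[0.13,1.33,2.8,12.33,1],[0.13,1.33,2.8,12.33,1],[0.13,1.33,2.8,12.33,1]])

```text
time_s: 15.0
eef_pos: [0.5706, -0.0152, 0.263]
eef_rot: [2.322, 2.115, 0.001]
contact_force: [0.5, 0.5, 0.2]
finger_gap: 0.0851
```

```bash
python3 st.py; python3 - <<'E'
from h import *
s,d=wrist(); P=pts(d); Z=P[...,2]; ok=d["range_z"]>0
cv2.imwrite("pics/w2.png",d["color"])
n=lambda x,y,q:np.hypot(P[...,0]-x,P[...,1]-y)<q
rect("bar",P,ok&n(.5643,-.0814,.035)&(Z>.149)&(Z<.17))
rect("fin",P,ok&n(.570,-.016,.03)&(Z>.119)&(Z<.135))
print("disc",np.median(Z[ok&n(.564,-.081,.058)&(Z<.1)&(Z>.09)]))
E
```

```text
15.0 [ 0.5706 -0.0152  0.263 ] jaw -5.33 q6 1.52 M [-0.006  0.005 -0.019] F [0.45 0.47 0.19] tau6 0.001 0.0851
bar 966 mean [ 0.5647 -0.0798  0.1569] medz 0.1579 rect [564.3 -81.4] [52.1 12.6] long axis deg 12.8
fin 338 mean [ 0.5702 -0.0152  0.1257] medz 0.1258 rect [570.1 -15.8] [27.7  9.2] long axis deg 84.7
disc 0.09586970874210793
```

View pics/w2.png

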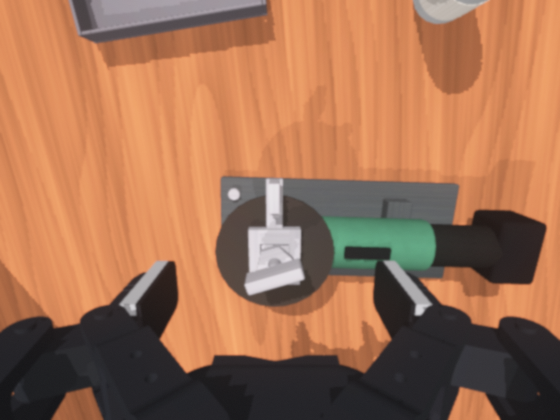

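The bar now stands 3.7–4.0 mm higher, turned about 130°, and stays put. The fin is at (0.5701, -0.0158), axis 84.7°, directly below the tool. I descend to grip its upper part.

Request:
play_rows(rows=[[-0.01,0.02,-0.8,0,1],[-0.01,0.02,-1.6,0,1],[-0.01,0.02,-2.3,0,1],[-0.01,0.02,-2.8,0,1],[-0.01,0.02,-3.1,0,1],[-0.01,0.02,-3.26,0,1],[-0.01,0.02,-3.26,0,1],[-0.01,0.02,-3.26,0,0],[-0.01,0.02,-3.26,0,-0.3],[-0.01,0.02,-3.26,0,-0.6],[-0.01,0.02,-3.26,0,-0.8],[-0.01,0.02,-3.26,0,-1],[-0.01,0.02,-3.26,0,-1],[-0.01,0.02,-3.26,0,-1]])

```text
time_s: 16.8
eef_pos: [0.5701, -0.0142, 0.0998]
eef_rot: [2.321, 2.116, 0.001]
contact_force: [-0.1, 0.7, 3.5]
finger_gap: 0.0085
```

```bash
python3 st.py
```

```text
16.8 [ 0.5701 -0.0142  0.0998] jaw -5.29 q6 1.521 M [ 0.104  0.07  -0.006] F [-0.05  0.7   3.52] tau6 -0.02 0.0085
```

The fin is held. I slide the plate out level along its axis, slowly, with a force check after 16 mm.

Request:
play_rows(rows=[[0.004,0.04,0,0,-1],[0.007,0.08,0,0,-1],[0.015,0.16,0,0,-1],[0.022,0.24,0,0,-1],[0.03,0.32,0,0,-1],[0.03,0.32,0,0,-1]])

```text
time_s: 17.55
eef_pos: [0.5717, 0.0024, 0.0997]
eef_rot: [2.321, 2.117, 0.001]
contact_force: [0.4, -2.4, 4.9]
finger_gap: 0.0079
```

```bash
python3 st.py
```

```text
17.55 [0.5717 0.0024 0.0997] jaw -5.25 q6 1.549 M [-0.453  0.012  0.013] F [ 0.41 -2.35  4.92] tau6 0.009 0.0079
```

Request:
play_rows(rows=[[0.02,0.2,0,0,-1],[0.037,0.4,0,0,-1],[0.055,0.6,0,0,-1],[0.074,0.8,0,0,-1],[0.092,1,0,0,-1],[0.097,1.06,0,0,-1],[0.097,1.06,0,0,-1],[0.097,1.06,0.2,0,-1],[0.097,1.06,0.4,0,-1],[0.097,1.06,0.4,0,-1]])

```text
time_s: 18.8
eef_pos: [0.577, 0.0549, 0.1205]
eef_rot: [2.321, 2.116, 0.003]
contact_force: [-0.6, 0.6, -1.8]
finger_gap: 0.0085
```

```bash
python3 st.py; python3 - <<'E'
from h import *
d=grab("top"); P=pts(d); Z=P[...,2]; ok=d["range_z"]>0
t=np.zeros(ok.shape,bool); t[180:275,130:215]=1
rect("tray",P,ok&t&(Z>.027)&(Z<.045))
b=grab("side")["color"]
cv2.imwrite("pics/s3.png",cv2.resize(np.hstack([cv2.resize(d["color"][140:280,130:330],(560,392)),cv2.resize(b[120:280,130:360],(560,392))]),(800,280)))
E
```

```text
18.8 [0.577  0.0549 0.1205] jaw -5.3 q6 1.642 M [ 0.018  0.008 -0.028] F [-0.59  0.6  -1.77] tau6 0.001 0.0085
tray 234 mean [0.4789 0.3215 0.0339] medz 0.034 rect [470.1 289.2] [200.6 106.8] long axis deg 2.4
```

View pics/s3.png

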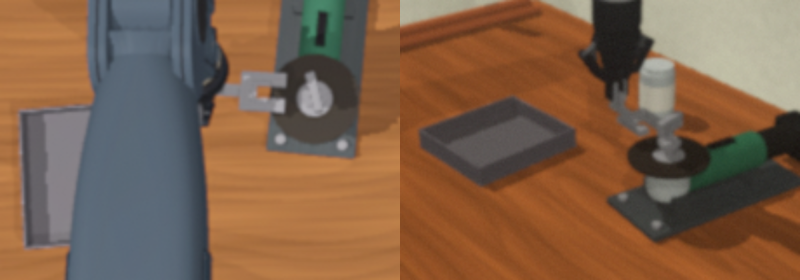

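The plate is out and held level (left pane: clear of the nut at (250,90); right pane: above the disc). I carry it over the tray, then lower.

Request:
play_rows(rows=[[-0.2,0.5,0,0,-1],[-0.45,1.1,0,0,-1],[-0.75,1.8,0,0,-1],[-1.05,2.5,0,0,-1],[-1.35,3.2,0,0,-1],[-1.65,3.9,0,0,-1],[-1.9,4.45,0,0,-1],[-2.03,4.77,0,0,-1],[-2.03,4.77,-0.4,0,-1],[-2.03,4.77,-0.8,0,-1],[-2.03,4.77,-1.2,0,-1],[-2.03,4.77,-1.6,0,-1],[-2.03,4.77,-1.9,0,-1],[-2.03,4.77,-2.1,0,-1],[-2.03,4.77,-2.1,0,-1]])

```text
time_s: 20.78
eef_pos: [0.4742, 0.2928, 0.0135]
eef_rot: [-2.322, -2.116, 0.003]
contact_force: [-0.4, 0.5, -2.0]
finger_gap: 0.0086
```

```bash
python3 st.py
```

```text
20.775 [0.4742 0.2928 0.0135] jaw -5.3 q6 2.096 M [ 0.031 -0.024  0.006] F [-0.37  0.52 -2.  ] tau6 -0.001 0.0086
```

Request:
play_rows(rows=[[0,0,-0.04,0,-1],[0,0,-0.08,0,-1],[0,0,-0.1,0,-1],[0,0,-0.11,0,-1],[0,0,-0.11,0,-1]])

```text
time_s: 21.4
eef_pos: [0.4748, 0.2933, 0.0089]
eef_rot: [2.322, 2.117, 0.0]
contact_force: [0.2, -0.5, -1.8]
finger_gap: 0.0083
```

```bash
python3 st.py
```

```text
21.4 [0.4748 0.2933 0.0089] jaw -5.29 q6 2.096 M [ 0.052 -0.007 -0.041] F [ 0.21 -0.5  -1.8 ] tau6 -0.0 0.0083
```

Request:
play_rows(rows=[[0,0,-0.01,0,-1],[0,0,-0.02,0,-1],[0,0,-0.03,0,-1],[0,0,-0.03,0,-1]])

```text
time_s: 21.9
eef_pos: [0.4748, 0.2933, 0.0078]
eef_rot: [2.322, 2.116, 0.0]
contact_force: [-1.9, -1.5, 1.9]
finger_gap: 0.0086
```

```bash
python3 st.py
```

```text
21.9 [0.4748 0.2933 0.0078] jaw -5.29 q6 2.096 M [-0.128  0.231 -0.039] F [-1.94 -1.55  1.87] tau6 -0.02 0.0086
```

The plate has touched the tray floor at the expected height (force changed from -1.8 to +1.9 N). I release, rise and move clear.

Request:
play_rows(rows=[[0,0,0,0,-1],[0,0,0,0,-0.7],[0,0,0,0,-0.3],[0,0,0,0,0],[0,0,0,0,0],[0,0,0.2,0,0],[0,0,0.6,0,0],[0,0,1.2,0,0.3],[0,0,2,0,0.3],[0,0,3,0,0.3],[0,0,4,0,0.3],[0,0,4.5,0,0.3],[0,0,4.5,0,0.3]])

```text
time_s: 23.52
eef_pos: [0.4764, 0.294, 0.2362]
eef_rot: [2.32, 2.115, 0.011]
contact_force: [-0.2, -0.2, -0.2]
finger_gap: 0.0556
```

```bash
python3 st.py; python3 - <<'E'
from h import *
s,d=wrist(); P=pts(d); Z=P[...,2]; ok=d["range_z"]>0
cv2.imwrite("pics/w4.png",d["color"])
n=lambda x,y,q:np.hypot(P[...,0]-x,P[...,1]-y)<q
rect("fin",P,ok&n(.4755,.292,.03)&(Z>.027)&(Z<.045))
m=ok&n(.472,.251,.08)&(Z>.009)&(Z<.022); rect("plate",P,m)
q=P[m]; A=np.c_[q[:,:2],np.ones(len(q))]; print("tilt",np.linalg.lstsq(A,q[:,2],rcond=None)[0].round(3))
for nm in ("coupling",):pass
E
```

```text
23.525 [0.4764 0.294  0.2362] jaw -5.29 q6 2.096 M [-0.01  -0.019 -0.006] F [-0.16 -0.15 -0.22] tau6 -0.0 0.0556
fin 231 mean [0.4756 0.2923 0.0336] medz 0.0338 rect [475.6 291.9] [27.2  8.9] long axis deg 84.8
plate 1605 mean [0.4701 0.2338 0.0128] medz 0.0132 rect [472.3 251. ] [109.6  51.8] long axis deg 84.1
tilt [ 0.001 -0.015  0.015]
```

View pics/w4.png

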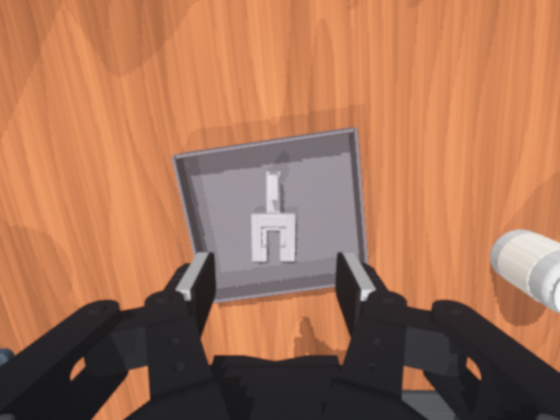

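The plate lies flat, centred in the tray (fin at (273,190), eye at (273,245)), and is released. The robot is clear, so I hand in.

```bash
python3 - <<'E'
from h import *
r.close_job()
E
```

```text
the job is handed in; nothing more can be done
```

I wound the nut up clockwise to its stop, slid the keeper plate out level by its fin, and set it down and released it in the tray. I handed the job in at about 23.5 s on the robot's clock; no verdict is reported.

- **Nut:** it turned about 130° at a steady drag. At the stop the wrist torque jumped from 0.19 to 0.32 N m. I estimate the spindle twist peaked at about 0.07 rad, against the 0.14 limit. I backed off that twist before letting go. The camera then read the bar's top at 0.1579 m, against 0.1585 m at the stop. That 0.6 mm difference is within the camera's 2 mm calibration but is wider than the 0.3 mm criterion, so I relied on the torque jump. I did not measure the nut again after removing the plate.
- **Plate:** force readings while sliding it out stayed at about 5 N or less. It lies flat, with a fitted tilt of about 0.015 rad and its middle within 1 mm of the tray centre I measured. It touched the tray floor while still gripped, and the force reading was about zero after release.
- **One disagreement:** the real fingertips sit about 10–13 mm behind the reported TCP, not 17 mm ahead as stated. My first grasp therefore closed above the bar and touched its top with about 6 N. I corrected the depth before turning anything.
- **Bystanders:** I never went near them, but I did not measure their positions again at the end.

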